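# Stack the empty parts tote on the filled one

## Task

Pick up the empty stack-nest tote (tapered, with a finger tab on one end and small ledges inside) and stack it squarely on top of the identical tote that holds the stone blanks, turned end for end so that its tab points the opposite way from the lower tote's tab and it rests level on the ledges instead of nesting down onto the stones. Set it down rather than dropping it, let go, and leave the filled tote and the straight-sided bin where they stand.

Things in the scene. Friction and masses are not known exactly. Their poses are not given: they have to be found in the camera images.
- empty_mid (a point): Centre, half-way up (25 mm), of the loose empty tote: blue, open top, rim 120 (x) by 68 mm (y), 50 mm high, 0.14 kg. Top 20 mm: vertical collar, 2.5 mm walls, pinch it across the 68 mm; below, it tapers to a floor 97 by 51. z up, -x is the tab end. Inner ledges on both long walls at x -38 and +13 mm, recesses below them: tabs the same way, it nests in a like tote; turned 180 degrees, it stacks.
- empty_tab (a point): Middle of the empty tote's finger tab: a flat lip 14 mm long, 34 mm wide, 5 mm thick, sticking out of one short end at rim height; 66 mm from the tote's centre along its own -x and 21.5 mm above its half-way point. Axes as the tote's.
- filled_seat (a point): Seat of the filled tote (same shape, colour and axes, tab at its -x end, three stone blanks on its floor, 0.7 kg, loose): the point on its centre line level with its ledge tops, 42 mm above its underside, 8 mm below its rim. The floor of a tote stacked rightly rests at this height inside the rim, with 6 mm of play either way in y and 9 mm in x.
- plain_mid (a point): Centre, half-way up (23 mm), of a bystander: a loose empty blue straight-sided bin, 116 mm (x) by 68 mm (y) by 46 mm high, vertical walls, no tab, no ledges. Leave it alone.
There are look-alikes about, which are no part of the job. What is shaped like the part that bears empty_mid but green is not meant.

How it is judged:
At the end, for the whole second after the job is handed in: The empty tote rests on the filled one's ledges, tab to the opposite end: centres within 16 mm from above, long axes within 17 degrees, its centre 21 to 28.5 mm above the seat, both level within 7 degrees; the filled tote and the straight-sided bin within 40 mm of their starts (horizontal distance between empty_mid and filled_seat below 0.016 m and z of empty_mid in the frame of filled_seat between 0.021 and 0.0285 m and x of empty_tab in the frame of filled_seat above 0.04 m and angle between the x axis of empty_mid and the x axis of filled_seat, either way round below 0.3 rad and angle between each of empty_mid, filled_seat's own z axis and vertical below 0.12 rad and distance of each of filled_seat, plain_mid from where it was at the start of the episode below 0.04 m); the robot touches nothing.
It fails at once if the filled tote is pushed more than 60 mm (distance of filled_seat from where it was at the start of the episode above 0.06 m).
It fails at once if the straight-sided bin is moved more than 60 mm (distance of plain_mid from where it was at the start of the episode above 0.06 m).
It fails at once if the empty tote is dropped onto the filled one (falls freely above it faster than 0.7 m/s, a drop of more than about 25 mm) (horizontal distance between empty_mid and filled_seat below 0.06 m and contact force between the fingers and empty below 0.05 N and linear speed of empty above 0.7 m/s).
It also fails if it takes over 35 s, if anything falls off the work surface, if the arm or the gripper's body presses on something with over 40 N, if the wrist force passes 120 N, or if a joint passes its speed limit or range.

## Robot

A 6-joint arm with a two-finger parallel gripper is mounted at the origin on the work surface. World frame = base frame: x ahead of the robot, y to its left, z up, the work surface at z = 0. Lengths are in m, angles in rad, forces in N, time in s.
With the tool pointing down it reaches from about 0.3 to 0.775 m from the base axis. Payload 14.6 kg.
Tool frame: the origin (TCP) lies where the fingers leave the gripper's body, on its centre line; the fingertips stand 97 mm ahead of it and the grasp point (between the pads) lies 78 mm ahead of it (ctrl.finger_overhang is the distance from the TCP to the fingertips, in m); z points along the fingers, y is the direction in which the jaws open and shut (so a half turn about z gives the same grasp; the last joint's range is limited). The gripper opens to 94 mm and grips with 3 to 60 N. Pads are 16 mm wide; open, the fingers measure 119 mm over their backs; the gripper's body (75 mm by 177 mm) begins 78 mm behind the grasp point.
Start: joints at [-1.382, 0.3, 1.521, -0, 1.321, -0.067], TCP at [0.139, -0.532, 0.303] pointing down, gripper open.
Joint ranges: [-3.03, 3.03], [-0.79, 2.21], [0.23, 2.52], [-1.04, 4.18], [0, 3.07], [-2.55, 2.55]. Speed limits (rad/s): [2.22, 2.22, 2.57, 3.14, 3.14, 3.14].

## Interface

Orientations are given as [roll, pitch, yaw] about the fixed x, y, z axes, in that order (R = Rz(yaw) Ry(pitch) Rx(roll)).
In Python, from station import ctrl, imaging, hand_in gives the robot as it stands.
- The arm moves only by the shell command python3 -m pendant 'ROWS' [FORCE]. ROWS is JSON, a list of rows, each a list of 7 numbers: the shift along the tool's x, y, z normalised to -1 to 1, where 1 is 120 mm, then the turn, a rotation vector about the tool's x, y, z normalised to -1 to 1, where 1 is 30 degrees, then the closure, from -1 (fully open) to 1 (shut). A call has 1 to 10 rows; each row shifts and turns the commanded pose from where the row before left it, along the tool's axes as they then stand; what a row does not reach is not made up. A row lasts 1/12 s, in which the tool goes at most 41.7 mm and 7.16 degrees, less where a joint would pass 70% of its speed; a pose out of reach is approached as far as the arm can. A call with a number of a shift or a turn outside -1 to 1 is refused whole. A call with a gripper value outside its range is refused whole. The fingers move at their own pace and stop on an object; FORCE is the grip in N (left out, the last holds). Time passes only in rows, so rows that do not move let the fingers close. It gives the time, the measured TCP pose, the force and the opening at its end, in the units of the state.
- ctrl.get_obs(): the state, without advancing time (a new reading comes with each control period).
- imaging.camera(name): name is "scene" or "top"; returns a dict with "image" (400x640x3 uint8, red, green, blue), "mtx" (3x3 intrinsics, pixels), "rvec" (rotation vector, rad) and "tvec" (3), from world to camera coordinates, as OpenCV has them. Camera axes: x right, y down, z forward; pixel columns grow to the right and rows downward; lengths in m; the calibration is good to about 2 mm. A picture is of the moment at which its call begins. There is no depth.
- hand_in(): hands the job in, once; it reports no verdict.
The state is a dict: "time_s": time; "qpos": joint angles; "joint_vel": joint speeds; "tau": joint torques, N m; "ee_pos": TCP position; "eef_rot": TCP orientation; "force": force on the tool from outside, world axes, zero at the start; "moment": the same for the moment, N m; "grip_width": finger opening in m.
Only numpy, scipy, OpenCV 4.12 (cv2) and the standard library are available. Lean on these libraries where they do the work, as an engineer would, in place of code of your own. Each camera call takes 0.05 s, during which the arm holds its last target.

## Working session

There is one attempt and no reset: what is moved stays moved. The work goes in short steps, Python scripts to look and compute and a shell command to move; the robot and the scene stay as the last step left them, time stands still between calls to the robot, and variables do not carry over. Pictures are saved under pics/ and viewed, and the job is handed in when it is done.

```bash
ls; mkdir -p pics
python3 - <<'E'
from station import ctrl, imaging
import cv2
o=ctrl.get_obs()
print(o['time_s'],o['ee_pos'],o['eef_rot'],o['force'],o['grip_width'])
import pickle
for n in ['scene','top']:
    c=imaging.camera(n); pickle.dump(c,open(f'{n}0.pkl','wb'))
    cv2.imwrite(f'pics/{n}0.png',c['image'][:,:,::-1])
    print(c['mtx'],cv2.Rodrigues(c['rvec'])[0],c['tvec'])
E
```

```text
pics
0.0 [ 0.13913483 -0.53195213  0.30207271] [-3.14041042e+00 -6.06141002e-05  2.55827653e-01] [ 0.27114659  0.4636182  -0.46515643] 0.0940871266853898
[[464.88969456   0.         317.22794244]
 [  0.         464.88969456 196.49127584]
 [  0.           0.           1.        ]] [[ 0.88978497  0.4561375  -0.01487559]
 [ 0.36949267 -0.73913341 -0.56316691]
 [-0.2678766   0.49560103 -0.82620927]] [-0.42235267 -0.15278209  1.19548198]
[[374.19828029   0.         320.66555815]
 [  0.         374.19828029 201.64128392]
 [  0.           0.           1.        ]] [[-0.00339075 -0.99999252 -0.00186023]
 [-0.98409859  0.00366721 -0.17758526]
 [ 0.17759076  0.0012285  -0.98410366]] [-0.03176532  0.46282741  0.73143513]
```

View pics/scene0.png

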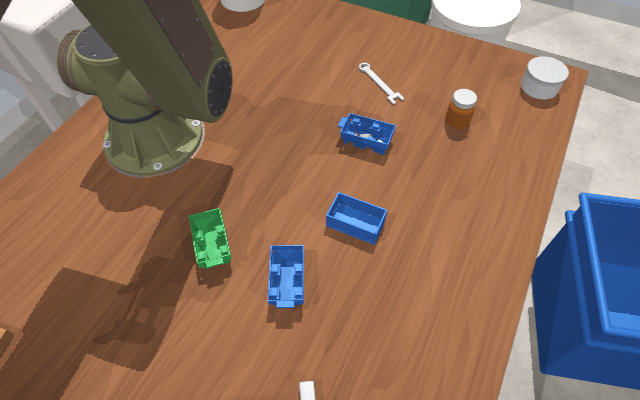

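View pics/top0.png

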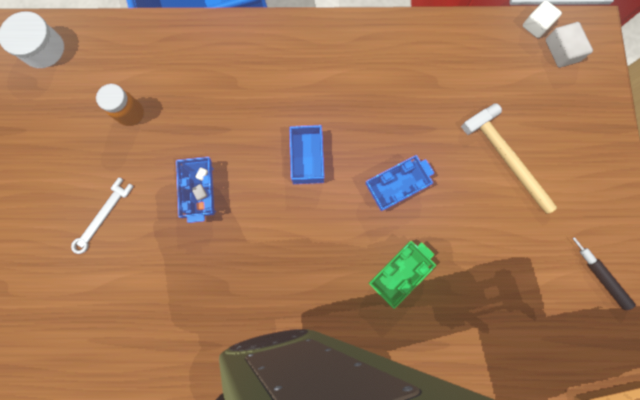

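The top view shows the empty blue tote at about (400,183) with its tab at (428,168). The filled tote is at (195,188) with its tab at (196,217), the plain bin is at (307,154), and the green decoy is at (403,272). Next I'll fit silhouettes in both cameras.

```bash
cat > fit.py <<'E'
import numpy as np, cv2
from scipy.optimize import minimize
def box(x0,x1,y0,y1,z0,z1): return np.array([[x,y,z] for x in(x0,x1) for y in(y0,y1) for z in(z0,z1)],float)
H=np.vstack([box(-.06,.06,-.034,.034,.03,.05),box(-.0485,.0485,-.0255,.0255,0,.001)])
TOTE=[H,box(-.073,-.059,-.017,.017,.044,.049)]
PLAIN=[box(-.058,.058,-.034,.034,0,.046)]
def sil(c,parts,p,z=0,s=4):
    R=cv2.Rodrigues(np.array([0,0,p[2]]))[0]
    m=np.zeros((400,640),np.uint8)
    for q in parts:
        w=q@R.T+[p[0],p[1],z]
        uv=cv2.projectPoints(w,c['rvec'],c['tvec'],c['mtx'],None)[0]
        h=cv2.convexHull(uv.astype(np.float32))
        cv2.fillConvexPoly(m,np.round(h*16).astype(np.int32),255,cv2.LINE_AA,4)
    return m
def ray(c,u,v,z):
    R=cv2.Rodrigues(c['rvec'])[0]; C=-R.T@np.ravel(c['tvec'])
    d=R.T@np.linalg.solve(c['mtx'],[u,v,1]); return (C+d*(z-C[2])/d[2])[:2]
def blue(c):
    h=cv2.cvtColor(c['image'],cv2.COLOR_RGB2HSV)
    m=cv2.inRange(h,(100,110,40),(130,255,255))
    return m
def comp(m,u,v,r=45):
    k=cv2.morphologyEx(m,cv2.MORPH_CLOSE,np.ones((3,3)))
    n,l,st,ce=cv2.connectedComponentsWithStats(k)
    ys,xs=np.mgrid[0:400,0:640]; best=None
    near=(abs(xs-u)<20)&(abs(ys-v)<20)
    i=np.bincount(l[near&(l>0)]).argmax()
    o=(l==i).astype(np.uint8)*255
    cs,_=cv2.findContours(o,cv2.RETR_EXTERNAL,cv2.CHAIN_APPROX_NONE)
    cv2.drawContours(o,cs,-1,255,-1); return o
def fit(cms,parts,p0,z=0):
    def cost(p): return sum(np.abs(sil(c,parts,p,z).astype(float)-m).sum()/m.astype(float).sum() for c,m in cms)
    best=None
    for dy in(-.15,0,.15):
        r=minimize(cost,p0+[0,0,dy],method='Nelder-Mead',options=dict(initial_simplex=np.array(p0)+[0,0,dy]+np.array([[0,0,0],[.01,0,0],[0,.01,0],[0,0,.15]]),xatol=1e-5,fatol=1e-5))
        if best is None or r.fun<best.fun: best=r
    return best.x,best.fun
E
python3 - <<'E'
from fit import *
import pickle
c={n:pickle.load(open(n+'0.pkl','rb')) for n in('scene','top')}
T={'empty':((287,276),(400,183),(428,168),TOTE),'filled':((368,133),(195,188),(196,217),TOTE),'plain':((357,218),(307,154),(307,180),PLAIN)}
ov={n:c[n]['image'][:,:,::-1].copy() for n in c}
for k,(s,t,tab,parts) in T.items():
    a=ray(c['top'],*t,.04); b=ray(c['top'],*tab,.047)
    yaw=np.arctan2(*(a-b)[::-1])
    ms=[(c['scene'],comp(blue(c['scene']),*s)),(c['top'],comp(blue(c['top']),*t))]
    for nm,cm in(('both',ms),('scene',ms[:1]),('top',ms[1:])):
        p,f=fit(cm,parts,np.array([*a,yaw])); print(k,nm,p.round(4),np.degrees(p[2]).round(1),round(f,3))
        if nm=='both':
            for n in c:
                cs,_=cv2.findContours((sil(c[n],parts,p)>127).astype(np.uint8),0,1); cv2.drawContours(ov[n],cs,-1,(0,255,255),1)
                
cv2.imwrite('pics/ov.png',np.hstack([cv2.resize(ov['top'][120:240,160:460],(600,240)),]))
cv2.imwrite('pics/ov2.png',cv2.resize(ov['scene'][90:320,180:420],(600,575)))
E
```

```text
empty both [ 0.5034 -0.1945  2.0576] 117.9 0.198
empty scene [ 0.5041 -0.1931  2.0619] 118.1 0.086
empty top [ 0.5027 -0.1963  2.0787] 119.1 0.097
filled both [0.4965 0.2294 0.0976] 5.6 0.279
filled scene [0.4968 0.2298 0.0943] 5.4 0.131
filled top [0.4956 0.2284 0.1172] 6.7 0.145
plain both [ 0.5708 -0.0029  0.0502] 2.9 0.197
plain scene [ 0.5708 -0.0019  0.0691] 4.0 0.085
plain top [ 0.5707 -0.0035  0.0449] 2.6 0.109
```

View pics/ov.png

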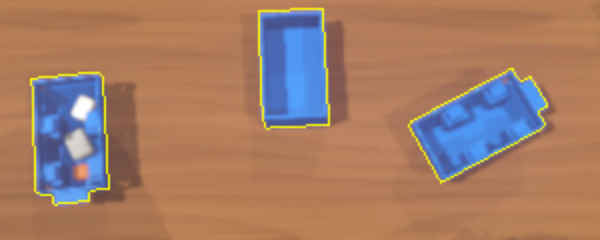

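View pics/ov2.png

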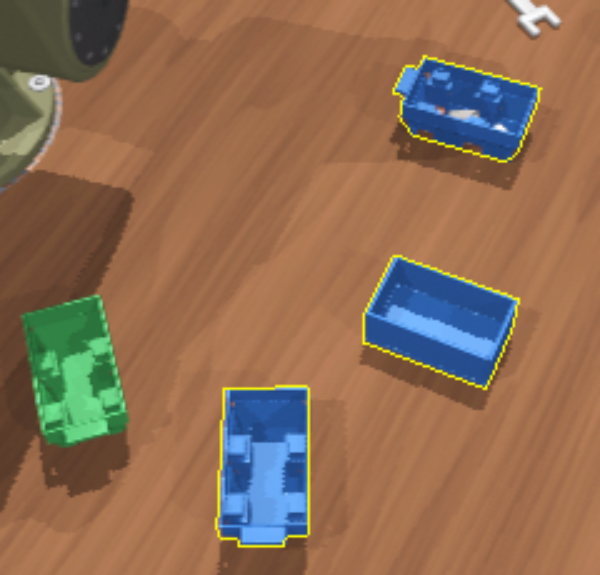

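The fits agree to about 2 mm between cameras and the overlays line up. Empty tote: (0.503, -0.1945), yaw 118.3°. Filled tote: (0.496, 0.229), yaw 5.7°. I'll approach with tool yaw 118.3°, which keeps joint 6 within its range.

```bash
cat > go.py <<'E'
import sys,numpy as np
from station import ctrl
from scipy.spatial.transform import Rotation as R
x,y,z,yaw=map(float,sys.argv[1:5])
o=ctrl.get_obs(); r=R.from_euler('xyz',o['eef_rot'])
print('t',round(o['time_s'],2),'pos',np.round(o['ee_pos'],4),'rpy',np.degrees(o['eef_rot']).round(2),'F',np.round(o['force'],1),'w',round(o['grip_width'],4),'q',np.round(o['qpos'],2))
t=R.from_euler('xyz',[180,0,yaw],degrees=True)
print('shift units',(r.inv().apply(np.array([x,y,z])-o['ee_pos'])/.12).round(3),'turn units',(np.degrees((r.inv()*t).as_rotvec())/30).round(3))
E
P='python3 -m pendant'
$P '[[0.26,-0.139,0,0,0,0,-1],[0.26,-0.139,0,0,0,0,-1],[0.26,-0.139,0,0,0,0,-1],[0.26,-0.139,0,0,0,0,-1],[0.26,-0.139,0,0,0,0,-1],[0.26,-0.139,0,0,0,0,-1],[0.26,-0.139,0,0,0,0,-1]]' | tail -3
$P '[[0.26,-0.139,0,0,0,0,-1],[0.26,-0.139,0,0,0,0,-1],[0.26,-0.139,0,0,0,0,-1],[0.26,-0.139,0,0,0,0,-1],[0.26,-0.139,0,0,0,0,-1],[0.26,-0.139,0,0,0,0,-1],[0.26,-0.139,0,0,0,0,-1]]' | tail -3
$P '[[0,0,0,0,0,-0.23,-1],[0,0,0,0,0,-0.23,-1],[0,0,0,0,0,-0.23,-1],[0,0,0,0,0,-0.23,-1],[0,0,0,0,0,-0.23,-1],[0,0,0,0,0,-0.23,-1],[0,0,0,0,0,-0.23,-1]]' | tail -3
$P '[[0,0,0,0,0,-0.23,-1],[0,0,0,0,0,-0.23,-1],[0,0,0,0,0,-0.23,-1],[0,0,0,0,0,-0.23,-1],[0,0,0,0,0,-0.23,-1],[0,0,0,0,0,-0.23,-1],[0,0,0,0,0,-0.23,-1],[0,0,0,0,0,-0.23,-1],[0,0,0,0,0,0,-1],[0,0,0,0,0,0,-1]]' | tail -3
python3 go.py 0.5034 -0.1945 0.2 118.3
```

```text
eef_rot: [-3.141, 0.0, 0.256]
force: [0.6, 0.5, -0.9]
grip_width: 0.0939
eef_rot: [-3.141, 0.0, 0.256]
force: [0.1, 0.0, 1.0]
grip_width: 0.094
eef_rot: [-3.141, 0.0, 1.105]
force: [0.3, -0.7, 0.3]
grip_width: 0.0941
eef_rot: [-3.141, -0.0, 2.058]
force: [-0.1, -0.1, -0.3]
grip_width: 0.0943
t 2.68 pos [ 0.5026 -0.1956  0.3024] rpy [-1.7999e+02 -2.0000e-02  1.1794e+02] F [-0.1 -0.1 -0.3] w 0.0943 q [-0.44  0.28  1.55  0.    1.31 -0.93]
shift units [0.005 0.01  0.854] turn units [-0.    -0.001 -0.012]
```

```bash
P='python3 -m pendant'
$P '[[0.005,0.01,0.17,0,0,-0.012,-1],[0,0,0.17,0,0,0,-1],[0,0,0.17,0,0,0,-1],[0,0,0.17,0,0,0,-1],[0,0,0.17,0,0,0,-1],[0,0,0.17,0,0,0,-1],[0,0,0.17,0,0,0,-1],[0,0,0.17,0,0,0,-1],[0,0,0.17,0,0,0,-1],[0,0,0,0,0,0,-1]]' | tail -3
python3 go.py 0.5034 -0.1945 0.119 118.3
python3 - <<'E'
from station import imaging
import cv2
cv2.imwrite('pics/s1.png',cv2.resize(imaging.camera('scene')['image'][150:350,180:420,::-1],(720,600)))
E
```

```text
eef_rot: [-3.138, -0.005, 2.064]
force: [-0.4, 0.8, 0.2]
grip_width: 0.094
t 3.52 pos [ 0.5021 -0.194   0.1155] rpy [-179.81   -0.26  118.28] F [-0.4  0.8  0.2] w 0.094 q [-0.44  0.51  1.71  0.    0.93 -0.93]
shift units [-0.009  0.007 -0.029] turn units [-0.006 -0.009 -0.001]
```

View pics/s1.png

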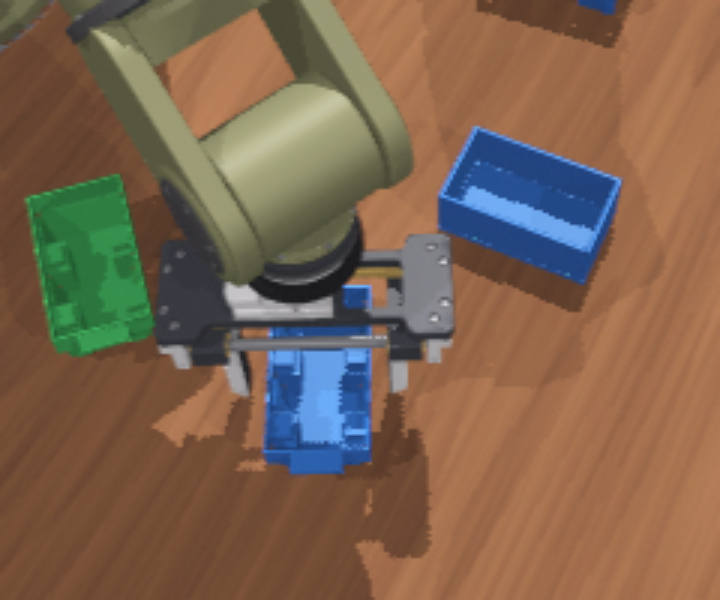

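The fingers straddle the collar at about (240,375) and (400,375), clear of the green and plain bins. Now I'll close and lift.

```bash
P='python3 -m pendant'
$P '[[-0.009,0.007,-0.04,0,0,0,-0.3],[0,0,0,0,0,0,0.2],[0,0,0,0,0,0,1],[0,0,0,0,0,0,1],[0,0,0,0,0,0,1],[0,0,0,0,0,0,1],[0,0,0,0,0,0,1],[0,0,0,0,0,0,1]]' 15 | tail -3
$P '[[0,0,-0.05,0,0,0,1],[0,0,-0.1,0,0,0,1],[0,0,-0.15,0,0,0,1],[0,0,-0.2,0,0,0,1],[0,0,-0.2,0,0,0,1],[0,0,-0.2,0,0,0,1],[0,0,-0.1,0,0,0,1],[0,0,0,0,0,0,1],[0,0,0,0,0,0,1]]' | tail -3
python3 go.py 0.4963 0.2293 0.235 185.7
python3 - <<'E'
from station import imaging
import cv2
cv2.imwrite('pics/s2.png',cv2.resize(imaging.camera('scene')['image'][150:350,180:420,::-1],(720,600)))
E
```

```text
eef_rot: [3.141, 0.001, 2.068]
force: [-2.7, -0.2, 6.8]
grip_width: 0.0679
eef_rot: [3.141, 0.001, 2.068]
force: [-0.6, 1.1, -2.4]
grip_width: 0.0677
t 4.98 pos [ 0.5046 -0.195   0.2444] rpy [1.7996e+02 5.0000e-02 1.1852e+02] F [-0.6  1.1 -2.4] w 0.0677 q [-0.44  0.33  1.62  0.    1.19 -0.93]
shift units [3.14  1.627 0.077] turn units [ 0.000e+00  2.000e-03 -2.239e+00]
```

View pics/s2.png

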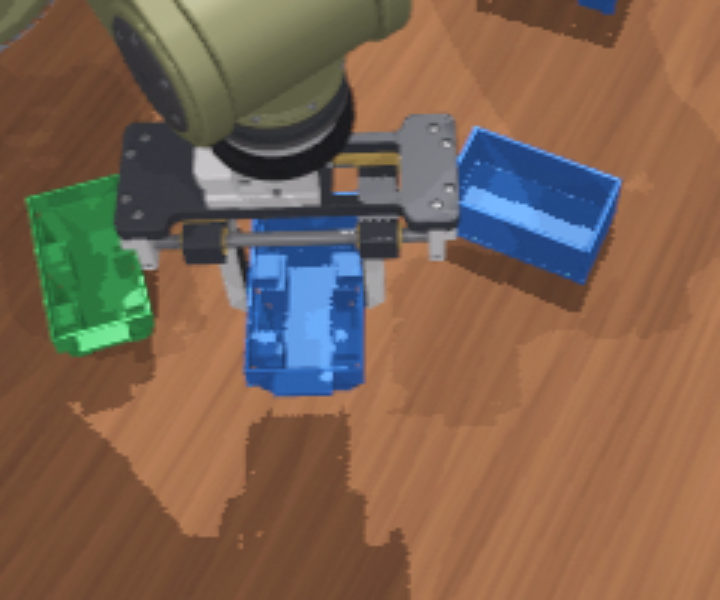

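The tote is held at 67.7 mm, level and clear of the table. Next I'll carry it across, then turn.

```bash
P='python3 -m pendant'
$P '[[0.1,0.05,0,0,0,0,1],[0.2,0.104,0,0,0,0,1],[0.2,0.104,0,0,0,0,1],[0.2,0.104,0,0,0,0,1],[0.2,0.104,0,0,0,0,1],[0.2,0.104,0,0,0,0,1],[0.2,0.104,0,0,0,0,1],[0.2,0.104,0,0,0,0,1],[0.2,0.104,0,0,0,0,1]]' | tail -1
$P '[[0.2,0.104,0,0,0,0,1],[0.2,0.104,0,0,0,0,1],[0.2,0.104,0,0,0,0,1],[0.2,0.104,0,0,0,0,1],[0.2,0.104,0,0,0,0,1],[0.2,0.104,0,0,0,0,1],[0.2,0.104,0,0,0,0,1],[0.04,0.02,0,0,0,0,1],[0,0,0,0,0,0,1]]' | tail -1
$P '[[0,0,0,0,0,-0.1,1],[0,0,0,0,0,-0.2,1],[0,0,0,0,0,-0.2,1],[0,0,0,0,0,-0.2,1],[0,0,0,0,0,-0.2,1],[0,0,0,0,0,-0.2,1],[0,0,0,0,0,-0.2,1],[0,0,0,0,0,-0.2,1],[0,0,0,0,0,-0.2,1],[0,0,0,0,0,-0.2,1]]' | tail -1
$P '[[0,0,0,0,0,-0.2,1],[0,0,0,0,0,-0.14,1],[0,0,0,0,0,0,1],[0,0,0,0,0,0,1],[0,0,0,0,0,0,1]]' | tail -1
python3 go.py 0.4963 0.2293 0.235 185.7
python3 - <<'E'
from station import imaging
import cv2,pickle
for n,s in(('scene',(slice(40,240),slice(260,500))),('top',(slice(90,290),slice(80,320)))):
    c=imaging.camera(n);pickle.dump(c,open(n+'3.pkl','wb'))
    cv2.imwrite(f'pics/{n}3.png',cv2.resize(c['image'][s][:,:,::-1],(720,600)))
E
```

```text
grip_width: 0.0678
grip_width: 0.0677
grip_width: 0.0678
grip_width: 0.0678
t 7.78 pos [0.4966 0.2289 0.2436] rpy [-1.7999e+02 -3.0000e-02 -1.7447e+02] F [-0.2 -0.3 -2.4] w 0.0678 q [ 0.36  0.35  1.6  -0.    1.19 -1.3 ]
shift units [0.002 0.004 0.072] turn units [-0.    -0.001 -0.006]
```

View pics/scene3.png

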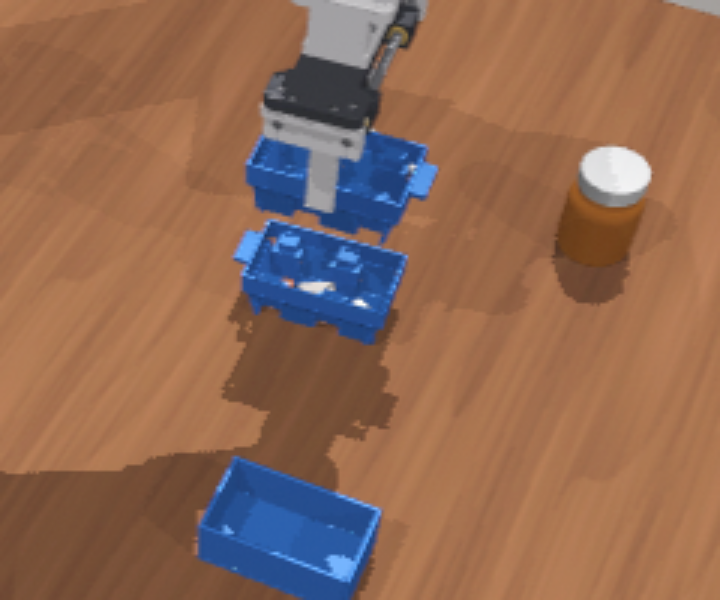

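View pics/top3.png

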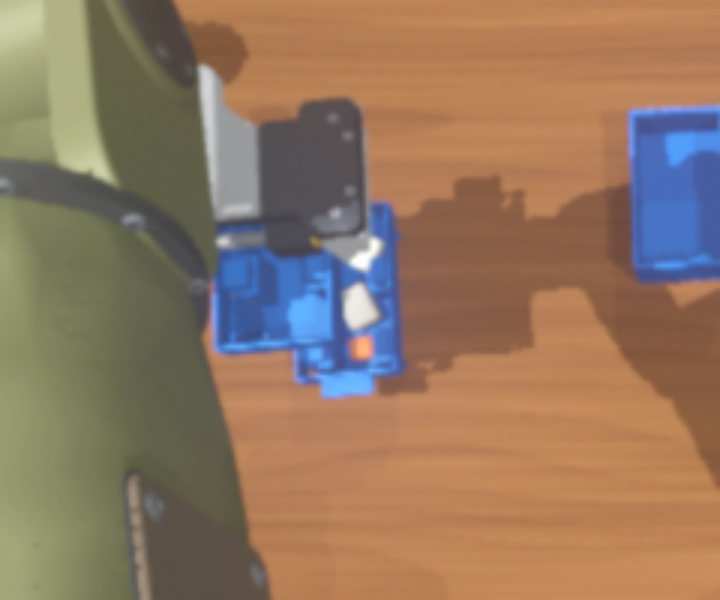

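The tabs point opposite ways: the held tote's is at (425,180) and the lower tote's at (247,247). I'll overlay the predicted poses to check for slip.

Run:
```python
from fit import *
import pickle
c=pickle.load(open('scene3.pkl','rb')); im=c['image'][:,:,::-1].copy()
im=cv2.resize(im[40:240,260:500],(720,600))
def line(p,z,col):
    m=cv2.resize((sil(c,TOTE,p,z))[40:240,260:500],(720,600))
    cs,_=cv2.findContours((m>127).astype(np.uint8),0,1); cv2.drawContours(im,cs,-1,col,1)
line([.4966,.2289,np.radians(185.53)],.124,(0,255,255)); line([.4963,.2293,np.radians(5.7)],0,(0,255,0))
cv2.imwrite('pics/ov3.png',im)
```

```text
(no output)
```

View pics/ov3.png

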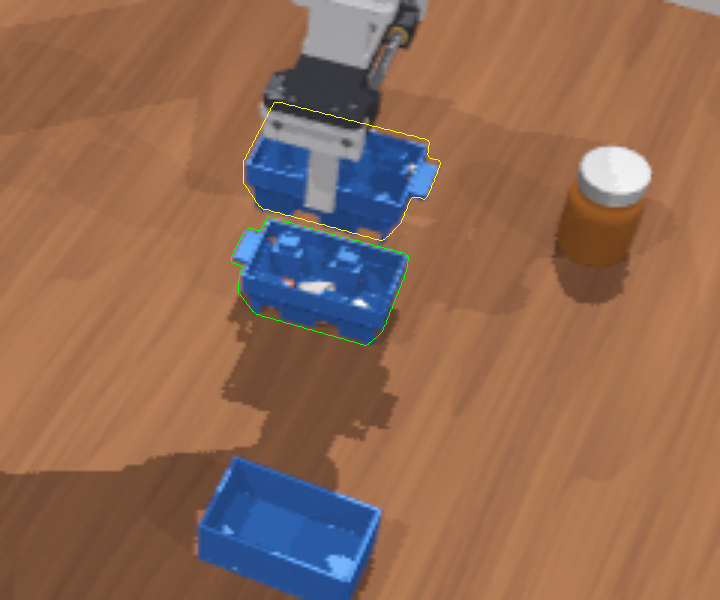

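The held tote matches the prediction within about 1 mm. I'll lower to just above the rim, then go slowly.

```bash
P='python3 -m pendant'
$P '[[0.002,0.004,0.06,0,0,-0.006,1],[0,0,0.11,0,0,0,1],[0,0,0.11,0,0,0,1],[0,0,0.11,0,0,0,1],[0,0,0.1,0,0,0,1],[0,0,0.05,0,0,0,1],[0,0,0.03,0,0,0,1],[0,0,0,0,0,0,1]]' | tail -1
python3 go.py 0.4963 0.2293 0.1615 185.7
$P '[[0,0,0.02,0,0,0,1],[0,0,0.02,0,0,0,1],[0,0,0.02,0,0,0,1],[0,0,0,0,0,0,1]]' | tail -2
python3 go.py 0.4963 0.2293 0.1615 185.7
```

```text
grip_width: 0.0678
t 8.55 pos [0.4963 0.2298 0.1748] rpy [-1.7998e+02 -5.0000e-02 -1.7411e+02] F [-0.1  0.5 -1.6] w 0.0678 q [ 0.37  0.43  1.66 -0.    1.05 -1.31]
shift units [ 0.    -0.004  0.111] turn units [-0.001 -0.002  0.006]
force: [0.2, -0.4, -1.6]
grip_width: 0.0677
t 8.88 pos [0.4963 0.2298 0.168 ] rpy [-1.8000e+02 -1.0000e-02 -1.7411e+02] F [ 0.2 -0.4 -1.6] w 0.0677 q [ 0.37  0.44  1.66  0.    1.04 -1.31]
shift units [ 0.    -0.004  0.054] turn units [-0.    -0.     0.006]
```

```bash
P='python3 -m pendant'
$P '[[0,0,0.015,0,0,0,1],[0,0,0.015,0,0,0,1],[0,0,0.01,0,0,0,1],[0,0,0,0,0,0,1]]' | tail -2
python3 go.py 0.4963 0.2293 0.1615 185.7
$P '[[0,0,0.01,0,0,0,1],[0,0,0,0,0,0,1]]' | tail -2
$P '[[0,0,0.01,0,0,0,1],[0,0,0,0,0,0,1]]' | tail -2
python3 go.py 0.4963 0.2293 0.1615 185.7
python3 - <<'E'
from station import imaging
import cv2
c=imaging.camera('scene')
cv2.imwrite('pics/s4.png',cv2.resize(c['image'][70:190,300:444,::-1],(720,600)))
E
```

```text
force: [-3.9, -3.6, 18.1]
grip_width: 0.0678
t 9.22 pos [0.4972 0.23   0.1657] rpy [ 179.97    0.2  -174.11] F [-3.9 -3.6 18.1] w 0.0678 q [ 0.37  0.45  1.66 -0.    1.03 -1.31]
shift units [ 0.008 -0.005  0.035] turn units [0.001 0.007 0.006]
force: [-3.6, -2.6, 21.1]
grip_width: 0.0676
force: [-1.1, -3.4, 22.2]
grip_width: 0.0675
t 9.55 pos [0.4978 0.23   0.1639] rpy [ 179.95    0.31 -174.11] F [-1.1 -3.4 22.2] w 0.0675 q [ 0.37  0.45  1.66 -0.    1.02 -1.31]
shift units [ 0.013 -0.005  0.02 ] turn units [0.002 0.01  0.006]
```

View pics/s4.png

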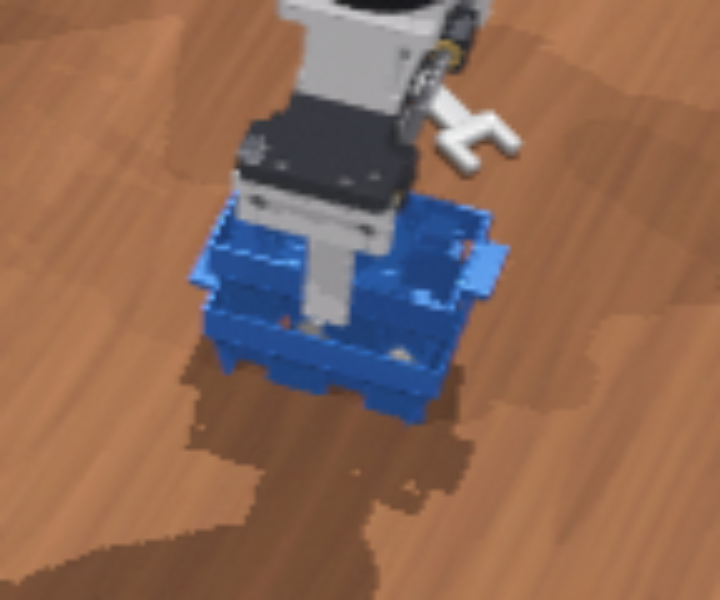

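On contact, 0.166 minus the real grip offset (closed at TCP ≈ 0.124) puts the floor at about 42 mm, which is ledge height. I'll relieve the preload and then release.

```bash
P='python3 -m pendant'
$P '[[0,0,-0.015,0,0,0,1],[0,0,0,0,0,0,1]]' | grep -E 'force|pos'
$P '[[0,0,-0.012,0,0,0,1],[0,0,0,0,0,0,1]]' | grep -E 'force|pos'
```

```text
ee_pos: [0.497, 0.23, 0.164]
force: [0.5, -1.0, 11.1]
ee_pos: [0.4963, 0.2298, 0.1643]
force: [0.1, -0.3, 0.7]
```

```bash
P='python3 -m pendant'
$P '[[0,0,0,0,0,0,-0.5],[0,0,0,0,0,0,-0.6],[0,0,0,0,0,0,-0.8],[0,0,0,0,0,0,-1],[0,0,0,0,0,0,-1],[0,0,0,0,0,0,-1],[0,0,0,0,0,0,-1]]' | tail -2
$P '[[0,0,-0.03,0,0,0,-1],[0,0,-0.08,0,0,0,-1],[0,0,-0.12,0,0,0,-1],[0,0,-0.2,0,0,0,-1],[0,0,-0.2,0,0,0,-1],[0,0,-0.2,0,0,0,-1],[0,0,-0.2,0,0,0,-1],[0,0,-0.1,0,0,0,-1],[0,0,0,0,0,0,-1]]' | tail -2
python3 go.py 0.35 -0.15 0.29 185.7
```

```text
force: [-0.4, 0.3, -0.6]
grip_width: 0.0939
force: [0.7, -0.9, 0.3]
grip_width: 0.0939
t 11.27 pos [0.4968 0.23   0.3037] rpy [ 179.92    0.3  -174.1 ] F [ 0.7 -0.9  0.3] w 0.0939 q [ 0.37  0.29  1.53 -0.    1.32 -1.31]
shift units [ 1.543 -3.024  0.101] turn units [0.003 0.01  0.007]
```

Released without disturbance. I'll move the arm aside for a clear view.

```bash
P='python3 -m pendant'
$P '[[0.15,-0.28,0,0,0,0,-1],[0.15,-0.28,0,0,0,0,-1],[0.15,-0.28,0,0,0,0,-1],[0.15,-0.28,0,0,0,0,-1],[0.15,-0.28,0,0,0,0,-1],[0.15,-0.28,0,0,0,0,-1],[0.15,-0.28,0,0,0,0,-1],[0.15,-0.28,0,0,0,0,-1],[0.15,-0.28,0,0,0,0,-1],[0,0,0,0,0,0,-1]]' | tail -2
python3 go.py 0.35 -0.15 0.29 185.7
python3 - <<'E'
from fit import *
from station import imaging
c={}; ov={}
for n in('scene','top'):
    c[n]=imaging.camera(n); im=c[n]['image'][:,:,::-1]
    s=(slice(70,190),slice(300,444)) if n=='scene' else (slice(130,250),slice(120,264))
    raw=cv2.resize(im[s],(720,600)); cv2.imwrite(f'pics/{n}5raw.png',raw)
    ov=raw.copy()
    for p,z,col in(([.4963,.2293,np.radians(185.7)],.042,(0,255,255)),([.4963,.2293,np.radians(5.7)],0,(0,255,0))):
        m=cv2.resize(sil(c[n],TOTE,p,z)[s],(720,600)); cs,_=cv2.findContours((m>127).astype(np.uint8),0,1); cv2.drawContours(ov,cs,-1,col,1)
    cv2.imwrite(f'pics/{n}5.png',ov)
    cv2.imwrite(f'pics/{n}5full.png',im)
E
```

```text
force: [0.4, 1.5, -0.0]
grip_width: 0.0939
t 12.1 pos [ 0.3642 -0.0918  0.2995] rpy [-1.7996e+02 -4.0000e-02 -1.7441e+02] F [ 0.4  1.5 -0. ] w 0.0939 q [-0.34 -0.1   1.97 -0.    1.27 -2.01]
shift units [ 0.165 -0.471  0.08 ] turn units [-0.001 -0.001 -0.004]
```

View pics/scene5.png

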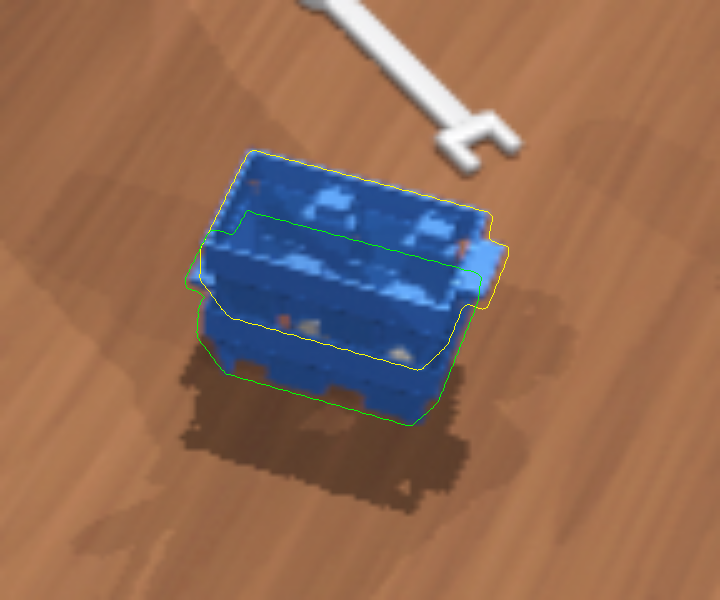

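View pics/top5.png

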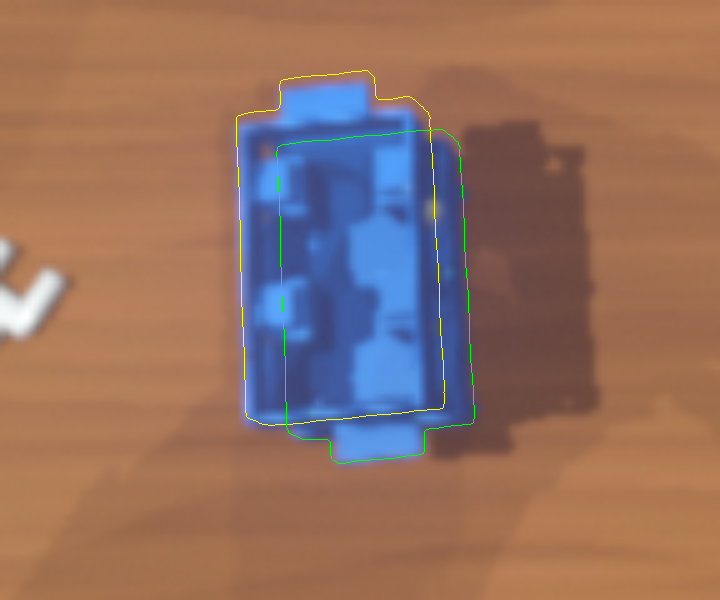

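The scene view fits the stacked pose closely. The top view puts the tab about 2 px off the prediction, so I'll fit the height too.

Run:
```python
from fit import *
from station import imaging
from scipy.optimize import minimize
c={n:imaging.camera(n) for n in('scene','top')}
M={n:comp(blue(c[n]),*uv) for n,uv in(('scene',(368,125)),('top',(187,182)))}
def uni(n,p,q): return np.maximum(sil(c[n],TOTE,p[:3],p[3]),sil(c[n],TOTE,q,0))
for ns in(('scene','top'),('scene',),('top',)):
    def cost(v): 
        return sum(np.abs(uni(n,[v[0],v[1],v[2],v[3]],v[4:7]).astype(float)-M[n]).sum()/M[n].astype(float).sum() for n in ns)
    v0=np.array([.4963,.2293,np.radians(185.7),.042,.4963,.2293,np.radians(5.7)])
    S=np.vstack([v0]+[v0+d for d in np.diag([.006,.006,.1,-.008,.006,.006,.1])])
    r=minimize(cost,v0,method='Nelder-Mead',options=dict(initial_simplex=S,maxiter=1500,xatol=1e-5,fatol=1e-5))
    print(ns,r.x.round(4),np.degrees(r.x[[2,6]]).round(1),round(cost(v0),3),round(r.fun,3))
pl=[(c[n],comp(blue(c[n]),*uv)) for n,uv in(('scene',(357,218)),('top',(307,154)))]
for i in(0,1): print('plain',fit(pl[i:i+1],PLAIN,np.array([.571,-.003,.05])))
cv2.imwrite('pics/f.png',c['scene']['image'][:,:,::-1])
```

```text
('scene', 'top') [0.4927 0.2297 3.2445 0.0393 0.4966 0.2328 0.1109] [185.9   6.4] 0.192 0.126
('scene',) [0.4949 0.2319 3.235  0.0387 0.4952 0.2343 0.0721] [185.4   4.1] 0.094 0.067
('top',) [0.4925 0.2297 3.2373 0.0378 0.497  0.2325 0.1124] [185.5   6.4] 0.098 0.044
plain (array([ 0.57103515, -0.00160523,  0.06893149]), np.float64(0.08429409801958822))
plain (array([ 0.57188216, -0.00367065,  0.04309248]), np.float64(0.10534947201287614))
```

View pics/f.png

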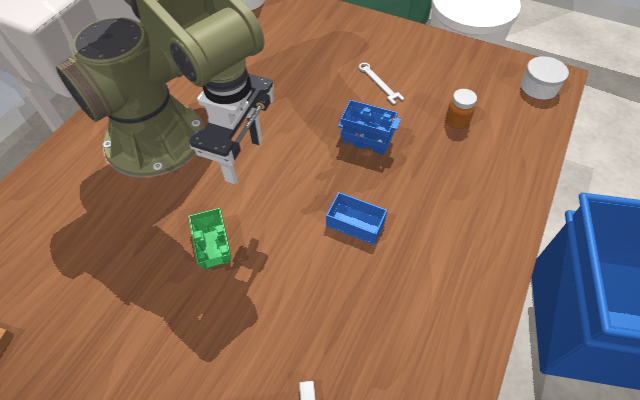

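The fitted height of 38–39 mm is below the expected 42. I'll check that bias by fitting height on the pre-move images, where the true height is zero, and also look at tilt.

```bash
python3 - <<'E'
from fit import *
import pickle
from scipy.optimize import minimize
c={n:pickle.load(open(n+'0.pkl','rb')) for n in('scene','top')}
T={'empty':((287,276),(400,183),TOTE,[.5034,-.1945,2.06]),'filled':((368,133),(195,188),TOTE,[.4963,.2293,.1]),'plain':((357,218),(307,154),PLAIN,[.571,-.003,.05])}
for k,(s,t,parts,p) in T.items():
    M={'scene':comp(blue(c['scene']),*s),'top':comp(blue(c['top']),*t)}
    for ns in(('scene','top'),('scene',),('top',)):
        cost=lambda v:sum(np.abs(sil(c[n],parts,v[:3],v[3]).astype(float)-M[n]).sum()/M[n].astype(float).sum() for n in ns)
        v0=np.array(p+[0.]); S=np.vstack([v0]+[v0+d for d in np.diag([.006,.006,.1,.008])])
        r=minimize(cost,v0,method='Nelder-Mead',options=dict(initial_simplex=S)); print(k,ns,r.x.round(4),round(r.fun,3))
E
python3 - <<'E'
import cv2
a=cv2.imread('pics/scene5raw.png'); cv2.imwrite('pics/x.png',a[100:480,120:580])
E
```

```text
empty ('scene', 'top') [ 0.5033 -0.1943  2.0523 -0.0027] 0.188
empty ('scene',) [ 0.4949 -0.181   2.0533 -0.0346] 0.037
empty ('top',) [ 0.5108 -0.2035  2.0607 -0.0341] 0.032
filled ('scene', 'top') [ 0.496   0.2332  0.107  -0.0054] 0.258
filled ('scene',) [ 0.4821  0.2714  0.1004 -0.0478] 0.068
filled ('top',) [ 0.5062  0.2468  0.1049 -0.0503] 0.063
plain ('scene', 'top') [ 0.5709 -0.0026  0.0476 -0.0021] 0.193
plain ('scene',) [ 0.5633  0.0194  0.043  -0.0363] 0.029
plain ('top',) [ 0.5841 -0.0014  0.0467 -0.0447] 0.032
```

View pics/x.png

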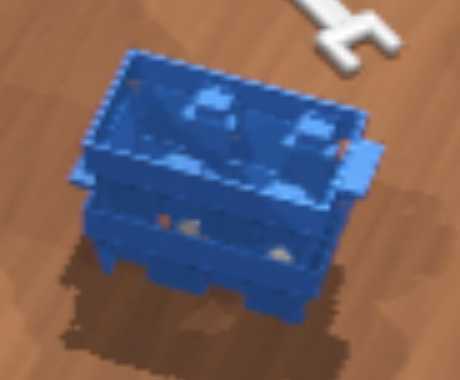

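The two-camera height fit reads 2–5 mm low on objects known to be on the table. Corrected, the stacked floor is at about 42 mm, and the rims look parallel. I'm handing in.

```bash
python3 -c "
from station import ctrl,hand_in
o=ctrl.get_obs();print(o['time_s'],o['force'],o['grip_width']);print(hand_in())"
```

```text
12.3 [ 0.38497656 -0.05425297 -0.16790861] 0.09414788365776863
the job is handed in; nothing more can be done
None
```

I stacked the empty blue tote on the filled one, turned end for end, and handed the job in at 12.3 s of the 35 s allowed. I pinched it by the collar, carried it over, lowered it onto the ledges and took the load off to about 1 N. I then opened the fingers and moved the arm away. No verdict was reported, so the checks below are my own.

- **Tabs and alignment:** the tabs point opposite ways. The fitted centres are about 5 mm apart (limit 16 mm) and the long axes are within about 1.5° (limit 17°). The rims look parallel, but I judged level only by eye.
- **Bystanders:** the filled tote's fitted position changed by up to about 5 mm and the plain bin's by about 1 mm, both close to fit error.
- **Set-down force:** the wrist force reached about 22 N while pressing onto the ledges (limit 120 N).
- **Height, where checks disagreed:** the raw camera fit put the upper tote's floor at 38–39 mm, when seated on the ledges should be 42 mm. The lowest single-camera reading, 37.8 mm, is just outside the allowed range. The same two-camera fit read 2–5 mm low on objects known to be on the table. The arm met contact at a height that puts the floor at 42 mm, so I took it as seated.

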